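# Refit a trolley wheel and snap its hairpin clip on

### The job

Refit the near wheel of the board trolley: press the wheel down on its stub axle until it is fully home and the groove in the axle shows above its washer, then take the large hairpin clip from the bench and push it sideways, lying flat on the washer, over the grooved shank until it snaps past its bulges and is fully seated like the clip on the other wheel. Press firmly but do not force the wheel or strain the clip; let go of it and leave the other things on the bench where they are.

Things in the scene. Friction and masses are not known exactly. Their poses are not given: they have to be found in the camera images.
- axle: Trolley axle, fixed on the bench: grey square steel tube 500 x 40 x 40 mm with an upright 16 mm stub axle near each end. Origin: bench level, centre line of the near stub, the one to work on; z up, x along the tube to the other, finished wheel 360 mm away (its clip is fitted). The near stub ends in a head 16 mm across, from 98.5 to 111 mm over the bench.
- groove (a point): Where the clip's wire must lie: on the near stub's centre line, 94.5 mm over the bench. The groove is a shank 11 mm across and 6.5 mm high (92 to 98.5 mm over the bench) below the 16 mm head; its lower edge is level with the top of the washer when the wheel is home. The clip may be pushed on from any side. Axes as axle.
- wheel (a joint): Height of the near wheel above home, in m: 0 = home (washer top 92 mm over the bench), grows upward, starts at 0.008 to 0.014. Its tight bush slides on the axle under about 10 to 14 N of downward push and stays where it is left; home is a solid stop. The gripper pressing on wheel or axle with more than 80 N would damage it.
- washer_top (a point): Centre of the top face of the near wheel's steel washer, moving with the wheel; z up. The washer is 40 mm across around the 16 mm axle. The grey hub is 60 mm across, its face 2 mm below the washer's; the black tyre is 125 mm across, its top 8 mm below the washer's.
- clip_bow (a point): Centre of the bow, the double-coiled grip part of the large loose hairpin clip, 5 mm above its underside. The bow is stiff, 24 mm wide (y), 26 mm long (x), 10 mm high; take it across the 24 mm. Clip: 5 mm steel wire, 74 mm long, lying flat with all its underside in one plane; x points from the bow to the open mouth of the legs, z up.
- clip_seat (a point): Where the shank's axis must come to lie in the large clip: between the legs, 35.5 mm ahead of clip_bow along x, 2.5 mm above the underside. The legs are 5 mm thick. Behind this point they bend in and stop the shank firmly; the seated shank has about 1 mm of play. Pushed on with more than about 32 N, or run hard into the stop, it would bend.
- clip_neck (a point): Between the bulges of the large clip's legs, 6 mm ahead of clip_seat: there the legs spring in to a gap of 6 mm; ahead of it they flare to tips 25 mm ahead of clip_seat with 21 mm between them. Forcing the 11 mm shank through the bulges takes about 18 to 28 N, then the resistance drops (the snap), then rises at the stop.
- small_clip: Bystander: a much smaller hairpin clip of 3 mm wire, 45 mm long, 16 mm wide, too small for this axle, lying flat on the other side of the bench. Origin on its underside near its legs.
- hub_cap_mid (a point): Bystander: black plastic hub cap, 60 mm across, 17 mm high, lying flat; the point is at its centre.
- wax_tin: Bystander: low tin of wood wax, 80 mm across, 55 mm high; origin at the centre of its underside.
- brush: Bystander: a flat brush lying on the bench; origin on its underside near its middle.
Mind the look-alikes: they are no part of the job. What is meant by the part that bears clip_bow is not orange, and is the larger of those in its own colour.

How it is judged:
By the outcome, as a careful person would: the job done as asked, in the order asked, and still so for the second after the job is handed in, with the robot touching nothing.
It also fails if it takes over 58 s, if anything falls off the work surface, if the arm or the gripper's body presses on something with over 40 N, if the wrist force passes 120 N, or if a joint passes its speed limit or range.

### The arm

A 6-joint arm with a two-finger parallel gripper is mounted at the origin on the work surface. World frame = base frame: x ahead of the robot, y to its left, z up, the work surface at z = 0. Lengths are in m, angles in rad, forces in N, time in s.
With the tool pointing down it reaches from about 0.3 to 0.825 m from the base axis. Payload 5.4 kg.
Tool frame: the origin (TCP) lies at the very end of the fingers, on their centre line; the grasp point (between the pads) lies 19 mm behind it; z points along the fingers, y is the line along which they close (so a half turn about z gives the same grasp; the last joint's range is limited). The gripper opens to 92 mm and grips with 3 to 60 N. Pads are 20 mm wide; open, the fingers measure 128 mm over their backs; the gripper's body (75 mm by 189 mm) begins 69 mm behind the grasp point.
Start: joints at [0.923, 0.158, 1.597, -0, 1.386, -0.21], TCP at [0.244, 0.521, 0.215] pointing down, gripper open.
Joint ranges: [-2.91, 2.91], [-0.94, 2.29], [0.18, 2.7], [-1.29, 4.43], [0.17, 2.64], [-3, 3]. Speed limits (rad/s): [2.57, 2.57, 3.14, 3.14, 3.14, 3.14].

### API

Orientations are given as a unit quaternion [x, y, z, w].
In Python, from station import r gives the robot as it stands.
- The arm moves only by the tool servo_tool, never from a script. Its argument "deltas" is a list that holds one entry, the list of rows, each a list of 7 numbers: the gripper's target within -1 to 1 (fully open at 1, half-way at 0, shut at -1), then the shift along the tool's x, y, z in m, then the turn, a rotation vector about the tool's x, y, z in degrees. A call has 1 to 20 rows; each row shifts and turns the commanded pose from where the row before left it, along the tool's axes as they then stand; what a row does not reach is not made up. A row lasts 1/12 s, in which the tool goes at most 41.7 mm and 7.16 degrees, less where a joint would pass 70% of its speed; a pose out of reach is approached as far as the arm can. A call with a gripper value outside its range is refused whole. The fingers move at their own pace and stop on an object; "squeeze" is the grip in N (left out, the last holds). Time passes only in rows, so rows that do not move let the fingers close. It gives the time, the measured TCP pose, the force, the opening and the grip force at its end, in the units of the state.
- r.state(): the state, without advancing time (a new reading comes with each control period).
- r.snapshot(name): name is "scene" or "top"; returns (picture, depth): 400x640x3 uint8, red, green, blue; 400x640 float32, m along the optical axis (not along the pixel's ray), 0 where there is no reading.
- r.camera_info(name): a dict with "K" (3x3 intrinsics, pixels), "D" ([k1, k2, p1, p2, k3] as OpenCV has them; the pictures are not rectified), "R" (3x3) and "t" (3): a world point X has camera coordinates R X + t. Camera axes: x right, y down, z forward; pixel columns grow to the right and rows downward; lengths in m; the calibration is good to about 2 mm. A picture is of the moment at which its call begins. camera_info takes no time and is no camera call.
- r.close_job(): hands the job in; it is judged then, once.
Trained networks look in the newest picture that a camera, given by its name, has taken for a name from the list of things; names that differ only in an ending like _2 or _b are one class to them, and where a whole thing is asked for, a point or a joint stands for the part that bears it (a point fixed in the world has none). Each returns a list of dicts, best first, with "p" (0 to 1); they miss things now and then, are a little off and sometimes report something else, mostly with a low value. They report only what shows in the picture. A call takes as long as a camera call. They do not tell look-alikes from the thing itself.
- r.masks_of(camera, name): "mask" (400x640 bool, what is visible of it) and "rect" ([centre column, centre row, width, height] in pixels, round what is visible of it).
- r.mark_of(camera, name): "at" ([column, row] in pixels: a listed point, or the origin of a listed thing).
The state is a dict: "time_s": time; "q": joint angles; "qvel": joint speeds; "tau": joint torques, N m; "tool_pos": TCP position; "tcp_rot": TCP orientation; "force": force on the tool from outside, world axes, zero at the start; "ft_torque": the same for the moment, N m; "opening": opening from 0.0 (shut) to 1.0 (fully open); "gripper_force": force on a finger pad.
Only numpy, scipy, OpenCV 4.12 (cv2) and the standard library are available. Lean on these libraries where they do the work, as an engineer would, in place of code of your own. Each camera call takes 0.05 s, during which the arm holds its last target. There are 200 camera calls.

## Working session

There is one attempt and no reset: what is moved stays moved. The work goes in short steps, Python scripts to look and compute and a tool call to move; the robot and the scene stay as the last step left them, time stands still between calls to the robot, and variables do not carry over. Pictures are saved under pics/ and viewed, at most 10 in all, crops included, and the job is handed in when it is done.

Besides the shell and the picture viewer there is one more tool, called after "Emit:" in YAML: its name, and indented under it one key for each argument. servo_tool: Moves the arm, as the interface text tells. Its arguments: {"type":"object","properties":{"deltas":{"type":"array","items":{"type":"array","items":{"type":"array","items":{"type":"number"}}}},"squeeze":{"type":"number"}},"required":["deltas"]}

```bash
mkdir -p pics; ls; cat > h.py <<'E'
import numpy as np, cv2
from station import r
def ray(cam,uv):
    c=r.camera_info(cam);K=np.array(c["K"]);D=np.array(c["D"]);R=np.array(c["R"]);t=np.array(c["t"])
    p=cv2.undistortPoints(np.array(uv,float).reshape(-1,1,2),K,D).reshape(-1,2)
    d=np.c_[p,np.ones(len(p))]@R
    return -R.T@t,d
def at_z(cam,uv,z):
    o,d=ray(cam,uv);z=np.asarray(z)
    return o+d*((z-o[2])/d[:,2])[:,None]
def proj(cam,X):
    c=r.camera_info(cam);R=np.array(c["R"])
    return cv2.projectPoints(np.array(X,float).reshape(-1,1,3),cv2.Rodrigues(R)[0],np.array(c["t"],float),np.array(c["K"]),np.array(c["D"]))[0].reshape(-1,2)
def depthpts(cam,depth,uv):
    o,d=ray(cam,uv);uv=np.round(np.array(uv)).astype(int).reshape(-1,2)
    return o+d*depth[uv[:,1],uv[:,0]][:,None]
E
python3 - <<'E'
from h import *
np.set_printoptions(precision=4,suppress=True)
for c in ("top","scene"):
    im,d=r.snapshot(c); cv2.imwrite(f"pics/{c}0.png",im[:,:,::-1]); np.save(c+"0.npy",d)
    print(c,"cam pos",ray(c,[320,200])[0])
    for n in ("axle","groove","washer_top","clip_bow","clip_seat","clip_neck","small_clip"):
        for m in r.mark_of(c,n)[:3]:
            print(n,np.round(m["at"],1),round(m["p"],2),depthpts(c,d,[m["at"]])[0])
print(r.state())
E
```

```text
pics
top cam pos [0.2955 0.0364 1.2999]
axle [318.9 191.7] 0.66 [0.5436 0.003  0.1086]
groove [316.3 184.7] 0.91 [0.5623 0.0095 0.1093]
washer_top [315.6 185.6] 0.62 [0.5585 0.0115 0.1156]
clip_bow [237.2 239.8] 0.64 [0.4321 0.2307 0.0044]
clip_bow [243.8 188.9] 0.51 [0.5757 0.2129 0.0101]
clip_bow [199.4 233.2] 0.47 [0.4517 0.3352 0.0096]
clip_seat [198.  245.2] 0.6 [ 0.4197  0.3415 -0.0045]
clip_seat [245.4 202.7] 0.46 [0.5361 0.2082 0.0086]
clip_seat [230.1 229.5] 0.42 [0.4612 0.2507 0.0053]
clip_neck [197.4 246.1] 0.63 [0.4165 0.3413 0.0031]
clip_neck [229.5 228.6] 0.55 [0.4639 0.2527 0.004 ]
clip_neck [246.2 208.5] 0.52 [0.5194 0.2058 0.0089]
small_clip [431.8 224.4] 0.55 [ 0.4668 -0.3168  0.0001]
scene cam pos [0.8942 0.5811 0.7569]
axle [298.2 236. ] 0.95 [0.5942 0.0543 0.0707]
groove [298.5 211. ] 0.78 [0.5702 0.0192 0.1048]
groove [299.4 236.7] 0.16 [0.5711 0.0191 0.0205]
washer_top [299.8 205.6] 0.58 [0.5603 0.0091 0.1077]
washer_top [403.1 290.4] 0.22 [ 0.458   0.2534 -0.0031]
clip_bow [349.4 294.9] 0.79 [0.5617 0.2008 0.0014]
clip_bow [405.8 274. ] 0.64 [ 0.4256  0.2258 -
[... 203 characters left out ...]
.2603 0.0027]
clip_neck [448.9 306.2] 0.71 [0.4096 0.3367 0.0027]
clip_neck [402.5 291.1] 0.61 [ 0.4615  0.2549 -0.001 ]
clip_neck [357.6 287. ] 0.48 [0.5358 0.1953 0.0025]
small_clip [272.6 154.6] 0.52 [ 0.458  -0.3107  0.001 ]
{'time_s': 0.8, 'q': array([ 0.9229,  0.1583,  1.597 ,  0.    ,  1.3862, -0.2101]), 'qvel': array([ 0.0006, -0.0004,  0.    , -0.0004, -0.0009,  0.0004]), 'tau': array([  0.0013, -38.5549, -32.2347,   0.0702,   0.0305,   0.    ]), 'tool_pos': array([0.2438, 0.5208, 0.2146]), 'tcp_rot': array([0.2172, 0.9761, 0.    , 0.    ]), 'force': array([0.2908, 0.6752, 0.0142]), 'ft_torque': array([-0.0191,  0.0691,  0.0037]), 'gripper_force': 0.0, 'opening': 0.9996634344563939}
```

```bash
python3 - <<'E'
import cv2
a=cv2.imread("pics/top0.png")[140:280,170:460]; cv2.imwrite("pics/t1.png",cv2.resize(a,None,fx=2.7,fy=2.7,interpolation=2))
a=cv2.imread("pics/scene0.png")[150:340,250:490]; cv2.imwrite("pics/s1.png",cv2.resize(a,None,fx=3.1,fy=3.1,interpolation=2))
E
```

```text
(no output)
```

View pics/t1.png

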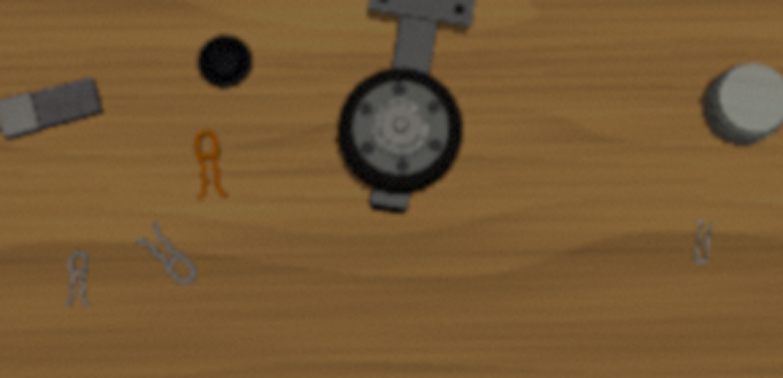

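View pics/s1.png

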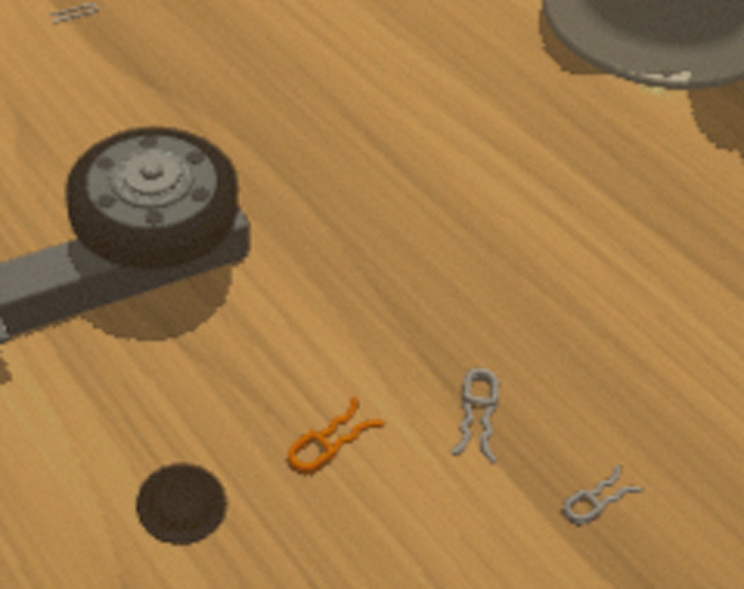

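Candidates, by top-picture pixel: orange clip (247,200), large grey clip (232,234), medium grey clip (199,243), small clip (430,230). The one I want is the larger of the loose grey ones, at (232,234). The scene crop shows it at about (405,283), clearly bigger than the grey one at (440,309). Next I'll measure it and the wheel.

```bash
cat > m.py <<'E'
from h import *
np.set_printoptions(precision=4,suppress=True)
def main():
  for c,bx in (("top",(232,234)),("scene",(405,283))):
    im,d=r.snapshot(c); np.save(c+"0.npy",d)
    v,u=np.mgrid[0:400,0:640]; uv=np.c_[u.ravel(),v.ravel()].astype(float)
    P=depthpts(c,d,uv)
    s=(np.hypot(P[:,0]-.56,P[:,1]-.01)<.09)&(P[:,2]>.06)&(P[:,2]<.125)&(d.ravel()>0)
    Q=P[s]; rr=np.hypot(*(Q[:,:2]-[.56,.01]).T)
    print(c,"all",len(Q),"z by radius",[(a,round(float(np.median(Q[(rr>a)&(rr<b),2])),4)) for a,b in ((0,.005),(.012,.018),(.022,.028),(.04,.055))])
    T=Q[Q[:,2]>.083][:,:2]
    (cx,cy),rad=cv2.minEnclosingCircle(T.astype(np.float32)); print("tyre circle",cx,cy,rad, T.min(0),T.max(0))
    print("groove", [at_z(c,[m["at"]],.0945)[0] for m in r.mark_of(c,"groove")[:1]])
    for n in ("clip_bow",):
      for m in r.masks_of(c,n)[:5]:
        k=m["mask"]; vv,uu=np.nonzero(k); X=at_z(c,np.c_[uu,vv],.004)[:,:2]
        w,V=np.linalg.eigh(np.cov(X.T)); a=(X-X.mean(0))@V[:,1]; b=(X-X.mean(0))@V[:,0]
        print(round(m["p"],2),np.round(m["rect"]),"mean",X.mean(0),"hdg",np.degrees(np.arctan2(V[1,1],V[0,1])),"len",np.ptp(a),"wid",np.ptp(b),im[k].mean(0))
    for n,z in (("clip_bow",.005),("clip_seat",.0025),("clip_neck",.0025)):
      for m in r.mark_of(c,n): 
        if np.hypot(*(np.array(m["at"])-bx))<22: print(n,round(m["p"],2),at_z(c,[m["at"]],z)[0][:2])
    g=im.astype(int); x0,y0=bx; a=im[y0-22:y0+22,x0-30:x0+30]
    cv2.imwrite(f"pics/c_{c}.png",cv2.resize(a,None,fx=6.6,fy=6.6,interpolation=0)[:,:,::-1])
main()
a=cv2.imread("pics/c_top.png");b=cv2.imread("pics/c_scene.png");cv2.imwrite("pics/c2.png",np.hstack([a,b]))
E
python3 m.py
```

```text
top all 1722 z by radius [(0, 0.1077), (0.012, 0.1036), (0.022, 0.0998), (0.04, 0.0971)]
tyre circle 0.5603798627853394 0.004599006846547127 0.06321563571691513 [ 0.4984 -0.0572] [0.621  0.0659]
groove [array([0.5589, 0.0132, 0.0945])]
0.6 [248. 201.  14.  28.] mean [0.5504 0.2028] hdg -165.777800261085 len 0.07392029537951389 wid 0.028098154165547534 [120.2233  71.1553  17.5437]
0.4 [199. 240.   4.  10.] mean [0.4337 0.3395] hdg -164.95218890877413 len 0.031438692523223975 wid 0.01525196800660496 [99.0455 85.5    71.9091]
0.16 [253. 160.  21.  19.] mean [0.6565 0.1873] hdg 159.03641699966562 len 0.05962875001618305 wid 0.056735208036637785 [25.2727 20.4273 15.9455]
clip_bow 0.69 [0.4328 0.2304]
clip_seat 0.51 [0.468  0.2516]
clip_neck 0.66 [0.4681 0.2564]
scene all 2044 z by radius [(0, 0.1075), (0.012, 0.1033), (0.022, 0.0998), (0.04, 0.0962)]
tyre circle 0.5604673624038696 0.004872657358646393 0.06341250240802765 [ 0.4978 -0.0563] [0.6224 0.0664]
groove [array([ 0.5533, -0.0016,  0.0945])]
0.75 [407. 280.  12.  24.] mean [0.439  0.2387] hdg -137.46837119152516 len 0.06324936453568773 wid 0.02375533848805078 [132.5556 117.9236  97.9792]
0.63 [444. 311.  25.  21.] mean [0.4315 0.3367] hdg 176.2819500685256 len 0.0543490790878708 wid 0.019973215968009883 [131.4196 116.8601  97.1608]
0.55 [356. 290.  31.  28.] mean [0.5434 0.2038] hdg -173.32303132225303 len 0.07282441853991498 wid 0.03114062234709946 [166.5761 104.4358  37.6746]
0.21 [217. 247. 229. 114.] mean [ 0.7439 -0.0729] hdg 170.38107675683216 len 0.5410769520687158 wid 0.1734756437269913 [88.067  80.652  69.1267]
clip_bow 0.74 [0.4628 0.2589]
clip_bow 0.56 [0.4211 0.2277]
clip_seat 0.76 [0.4556 0.2483]
clip_neck 0.45 [0.4624 0.2559]
```

View pics/c2.png

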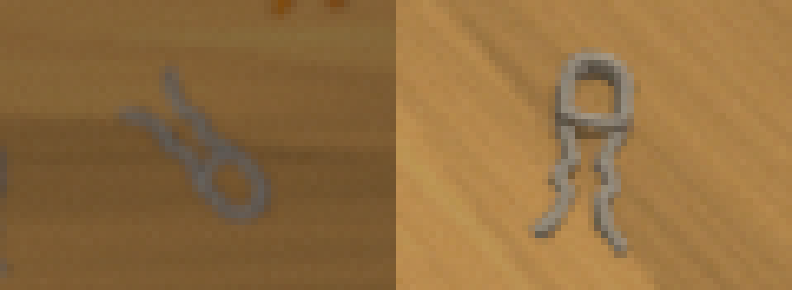

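The left (top) crop shows the grey clip with its bow at about pixel (236.6,239.2) and the middle of its tips at (223.8,225.4). The right (scene) crop shows the bow at (404.7,274.4) and the tips at (402.5,297.2). It is grey and not orange, and it's the larger one.

```bash
python3 - <<'E'
from h import *
np.set_printoptions(precision=4,suppress=True)
for c,b,t in (("top",[236.6,239.2],[223.8,225.4]),("scene",[404.7,274.4],[402.5,297.2])):
    B=at_z(c,[b],.005)[0];T=at_z(c,[t],.0025)[0];v=(T-B)[:2]
    print(c,B,T,np.hypot(*v),np.degrees(np.arctan2(v[1],v[0])))
print(r.state()["time_s"])
E
```

```text
top [0.4337 0.2323 0.005 ] [0.4734 0.269  0.0025] 0.05409173772400637 42.76711625362567
scene [0.4318 0.2279 0.005 ] [0.4736 0.2676 0.0025] 0.05767870981181731 43.51630807680967
1.4
```

Emit:
servo_tool:
  deltas:
    - [[-0.4,0,0,0,0,0,7],[-0.4,0,0,0,0,0,7],[-0.4,0,0,0,0,0,7],[-0.4,0,0,0,0,0,7],[-0.4,0,0,0,0,0,7],[-0.4,0,0,0,0,0,7],[-0.4,0,0,0,0,0,7],[-0.4,0,0,0,0,0,7],[-0.4,0,0,0,0,0,7],[-0.4,0,0,0,0,0,7],[-0.4,0,0,0,0,0,7],[-0.4,0,0,0,0,0,7],[-0.4,0,0,0,0,0,7],[-0.4,0,0,0,0,0,7],[-0.4,0,0,0,0,0,7],[-0.4,0,0,0,0,0,7]]
  squeeze: 20

```text
time_s: 2.73
tool_pos: [0.2438, 0.5208, 0.2146]
tcp_rot: [0.932, 0.363, 0.0, 0.0]
force: [0.0, 0.0, -1.0]
opening: 0.302
gripper_force: 0.0
```

Emit:
servo_tool:
  deltas:
    - [[-0.4,-0.0075,0.037,0.005,0,0,0],[-0.4,-0.0075,0.037,0.005,0,0,0],[-0.4,-0.0075,0.037,0.005,0,0,0],[-0.4,-0.0075,0.037,0.005,0,0,0],[-0.4,-0.0075,0.037,0.005,0,0,0],[-0.4,-0.0075,0.037,0.005,0,0,0],[-0.4,-0.0075,0.037,0.005,0,0,0],[-0.4,-0.0075,0.037,0.005,0,0,0],[-0.4,-0.0075,0.037,0.005,0,0,0],[-0.4,-0.0075,0.037,0.005,0,0,0],[-0.4,-0.0075,0.037,0.005,0,0,0],[-0.4,-0.0075,0.037,0.005,0,0,0],[-0.4,-0.0075,0.037,0.005,0,0,0],[-0.4,-0.0075,0.037,0.005,0,0,0],[-0.4,-0.0075,0.037,0.005,0,0,0],[-0.4,-0.0075,0.037,0.005,0,0,0],[-0.4,0,0,0,0,0,0]]

```text
time_s: 4.15
tool_pos: [0.5613, -0.0001, 0.1339]
tcp_rot: [0.932, 0.363, 0.0, 0.001]
force: [0.4, -0.3, 0.6]
opening: 0.299
gripper_force: 0.0
```

Emit:
servo_tool:
  deltas:
    - [[-0.4,0.0026,-0.0041,0,0,0,0],[-0.4,0,0,0.008,0,0,0],[-0.4,0,0,0.008,0,0,0],[-0.4,0,0,0.008,0,0,0],[-0.4,0,0,0.003,0,0,0],[-0.4,0,0,0.002,0,0,0],[-0.4,0,0,0,0,0,0]]

```text
time_s: 4.73
tool_pos: [0.5597, 0.0107, 0.1072]
tcp_rot: [0.93, 0.367, 0.002, 0.002]
force: [3.3, -2.9, 3.0]
opening: 0.305
gripper_force: 1.8
```

Emit:
servo_tool:
  deltas:
    - [[-0.4,0,0,-0.012,0,0,0],[-0.4,0,0,0,0,0,0],[-0.4,0,0,0,0,0,0]]

```text
time_s: 4.98
tool_pos: [0.5577, 0.0111, 0.1174]
tcp_rot: [0.931, 0.366, -0.0, -0.0]
force: [-0.1, 0.3, -0.7]
opening: 0.298
gripper_force: 0.0
```

Emit:
servo_tool:
  deltas:
    - [[-0.4,-0.0024,0.0065,0,0,0,0],[-0.4,0,0,0,0,0,0],[-0.4,0,0,0,0,0,0]]

```text
time_s: 5.23
tool_pos: [0.5604, 0.0037, 0.1169]
tcp_rot: [0.931, 0.366, -0.001, -0.0]
force: [-0.9, 0.1, -0.6]
opening: 0.3
gripper_force: 0.0
```

Emit:
servo_tool:
  deltas:
    - [[-0.4,0,0,0.004,0,0,0],[-0.4,0,0,0.004,0,0,0],[-0.4,0,0,0.002,0,0,0],[-0.4,0,0,0.002,0,0,0],[-0.4,0,0,0.002,0,0,0],[-0.4,0,0,0.001,0,0,0],[-0.4,0,0,0,0,0,0]]

```text
time_s: 5.82
tool_pos: [0.5605, 0.004, 0.1036]
tcp_rot: [0.931, 0.366, -0.001, -0.0]
force: [-5.6, 1.7, 8.2]
opening: 0.301
gripper_force: 4.1
```

Emit:
servo_tool:
  deltas:
    - [[-0.4,0,0,0.0015,0,0,0],[-0.4,0,0,0.0015,0,0,0],[-0.4,0,0,0.0015,0,0,0],[-0.4,0,0,0.0015,0,0,0],[-0.4,0,0,0,0,0,0]]

```text
time_s: 6.23
tool_pos: [0.5605, 0.004, 0.0978]
tcp_rot: [0.931, 0.366, -0.0, -0.0]
force: [-4.4, 0.8, 8.7]
opening: 0.299
gripper_force: 4.6
```

Emit:
servo_tool:
  deltas:
    - [[-0.4,0,0,0.0015,0,0,0],[-0.4,0,0,0.0015,0,0,0],[-0.4,0,0,0.0015,0,0,0],[-0.4,0,0,0.001,0,0,0],[-0.4,0,0,0,0,0,0]]

```text
time_s: 6.65
tool_pos: [0.5605, 0.004, 0.0924]
tcp_rot: [0.931, 0.366, -0.001, -0.0]
force: [-5.7, 1.7, 9.5]
opening: 0.297
gripper_force: 5.0
```

Emit:
servo_tool:
  deltas:
    - [[-0.4,0,0,0.0005,0,0,0],[-0.4,0,0,0.0005,0,0,0],[-0.4,0,0,0.0005,0,0,0],[-0.4,0,0,0,0,0,0]]

```text
time_s: 6.98
tool_pos: [0.5605, 0.004, 0.0923]
tcp_rot: [0.931, 0.366, -0.001, -0.0]
force: [-10.8, 1.7, 18.4]
opening: 0.299
gripper_force: 9.5
```

Emit:
servo_tool:
  deltas:
    - [[-0.4,0,0,0.001,0,0,0],[-0.4,0,0,0.0005,0,0,0],[-0.4,0,0,0,0,0,0]]

```text
time_s: 7.23
tool_pos: [0.5606, 0.004, 0.0922]
tcp_rot: [0.931, 0.366, -0.001, -0.0]
force: [-14.8, 2.1, 28.2]
opening: 0.301
gripper_force: 14.0
```

Emit:
servo_tool:
  deltas:
    - [[-0.4,0,0,-0.012,0,0,0],[-0.4,0,0,0,0,0,0],[-0.9,0,0,0,0,0,0],[-0.9,0,0,0,0,0,0],[-0.9,0,0,0,0,0,0],[-0.9,0,0,0,0,0,0]]
  squeeze: 5

```text
time_s: 7.73
tool_pos: [0.5609, 0.0035, 0.0995]
tcp_rot: [0.931, 0.366, 0.0, 0.0]
force: [3.3, -1.7, -2.1]
opening: 0.169
gripper_force: 5.0
```

Emit:
servo_tool:
  deltas:
    - [[0.2,0,0,0,0,0,0],[0.2,0,0,-0.015,0,0,0],[0.2,0,0,-0.015,0,0,0],[0.2,0.0073,-0.0317,0,0,0,0],[0.2,0.0073,-0.0317,0,0,0,0],[0.2,0.0073,-0.0317,0.014,0,0,0],[0.2,0.0073,-0.0317,0.014,0,0,0],[0.2,0.0073,-0.0317,0.014,0,0,0],[0.2,0.0073,-0.0317,0.014,0,0,0],[0.2,0.0073,-0.0317,0.014,0,0,0],[0.2,0.0073,-0.0317,0.01,0,0,0],[0.2,0,0,0,0,0,0],[0.2,0,0,0,0,0,0],[0.2,0,0,0,0,0,0]]

```text
time_s: 8.9
tool_pos: [0.4311, 0.2292, 0.0502]
tcp_rot: [0.931, 0.366, -0.0, 0.0]
force: [0.3, -0.4, -0.5]
opening: 0.598
gripper_force: 0.0
```

```bash
python3 - <<'E'
from h import *
s=r.state();p=s["tool_pos"];print(s["time_s"],p,s["tcp_rot"])
o=[]
for c,(x,y) in (("top",(232,234)),("scene",(405,283))):
    im,d=r.snapshot(c); h,w=30,40
    a=np.ascontiguousarray(cv2.resize(im[y-h:y+h,x-w:x+w],None,fx=5,fy=5,interpolation=0)[:,:,::-1])
    for X,col in (([p[0],p[1],.005],(0,0,255)),(list(p),(0,255,0))):
        u=(proj(c,[X])[0]-[x-w,y-h]+.5)*5; cv2.circle(a,tuple(int(k) for k in u),3,col,-1)
    o.append(a)
    for m in r.mark_of(c,"clip_bow")+r.mark_of(c,"clip_seat"):
        if np.hypot(*(np.array(m["at"])-(x,y)))<22: print(c,round(m["p"],2),at_z(c,[m["at"]],.004)[0][:2])
cv2.imwrite("pics/g1.png",np.hstack(o))
E
```

```text
8.9 [0.43110125 0.22920254 0.05023259] [ 9.30597555e-01  3.66043961e-01 -1.01453309e-05  9.41581369e-05]
scene 0.67 [0.42286149 0.23111828]
scene 0.75 [0.46150517 0.24953963]
```

View pics/g1.png

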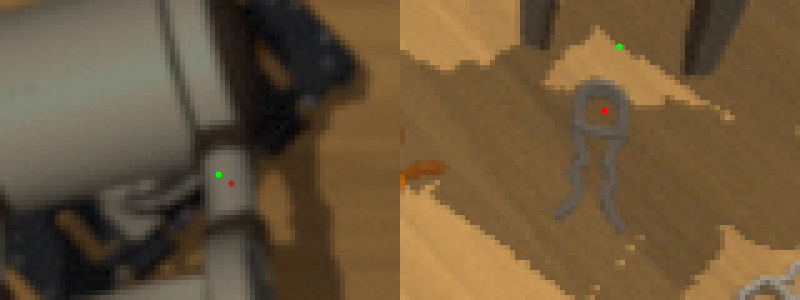

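The scene view shows the bow at crop pixel (601,108), and the red target dot at (604,111) lies inside it. The top view is blocked by the arm. I'll go down and grip.

Emit:
servo_tool:
  deltas:
    - [[0.2,0,0,0.015,0,0,0],[0.2,0,0,0.015,0,0,0],[0.2,0,0,0.01,0,0,0],[0.2,0,0,0.005,0,0,0],[0.2,0,0,0.0034,0,0,0],[0.2,0,0,0,0,0,0],[0.2,0,0,0,0,0,0]]

```text
time_s: 9.78
tool_pos: [0.4312, 0.2294, 0.0021]
tcp_rot: [0.931, 0.366, 0.0, 0.0]
force: [0.8, 0.6, -0.2]
opening: 0.6
gripper_force: 0.0
```

Emit:
servo_tool:
  deltas:
    - [[-0.8,0,0,0,0,0,0],[-0.8,0,0,0,0,0,0],[-0.8,0,0,0,0,0,0],[-0.8,0,0,0,0,0,0],[-0.8,0,0,0,0,0,0],[-0.8,0,0,0,0,0,0]]
  squeeze: 50

```text
time_s: 10.28
tool_pos: [0.4311, 0.2294, 0.0019]
tcp_rot: [0.931, 0.366, 0.0, 0.0]
force: [-0.1, 0.3, 0.8]
opening: 0.254
gripper_force: 49.9
```

Emit:
servo_tool:
  deltas:
    - [[-0.8,0,0,-0.02,0,0,0],[-0.8,0,0,-0.03,0,0,0],[-0.8,0,0,-0.03,0,0,0],[-0.8,0,0,-0.03,0,0,0],[-0.8,0,0,-0.02,0,0,0],[-0.8,-0.0183,0.0317,0,0,0,0],[-0.8,-0.0183,0.0317,0,0,0,0],[-0.8,-0.0183,0.0317,0,0,0,0],[-0.8,-0.0183,0.0317,0,0,0,0],[-0.8,-0.0183,0.0317,0,0,0,0],[-0.8,-0.0183,0.0317,0,0,0,0],[-0.8,-0.0183,0.0317,0,0,0,0],[-0.8,-0.0183,0.0317,0,0,0,0],[-0.8,0,0,0,0,0,0],[-0.8,0,0,0,0,0,0],[-0.8,0,0,0,0,0,0]]

```text
time_s: 11.62
tool_pos: [0.4959, -0.0554, 0.1313]
tcp_rot: [0.931, 0.366, -0.0, -0.001]
force: [0.5, 0.1, -0.8]
opening: 0.252
gripper_force: 49.9
```

```bash
python3 - <<'E'
from h import *
s=r.state();p=s["tool_pos"];q=s["tcp_rot"];print(s["time_s"],p,q,s["opening"])
h=2*np.arctan2(q[1],q[0]);f=np.array([np.cos(h),np.sin(h),0]);z=np.array([0,0,p[2]+.0006])
B=np.array([p[0],p[1],p[2]+.0006]); l=np.array([f[1],-f[0],0])
o=[]
for c in ("top","scene"):
    im,d=r.snapshot(c)
    x,y=(int(k) for k in proj(c,[B+.05*f])[0]); h_,w=35,32
    a=np.ascontiguousarray(cv2.resize(im[y-h_:y+h_,x-w:x+w],None,fx=6,fy=6,interpolation=0)[:,:,::-1])
    for X,col in ((B+.0605*f+.013*l,(0,0,255)),(B+.0605*f-.013*l,(0,0,255)),(B,(0,255,0)),([.5612,.0038,.111],(255,0,0))):
        u=(proj(c,[X])[0]-[x-w,y-h_]+.5)*6; cv2.circle(a,tuple(int(k) for k in u),2,col,-1)
    o.append(a)
cv2.imwrite("pics/g2.png",np.hstack(o))
E
```

```text
11.6167 [ 0.49586196 -0.05544566  0.13134641] [ 9.30750698e-01  3.65653840e-01 -2.82024489e-04 -5.71898356e-04] 0.25199384276337766
```

View pics/g2.png

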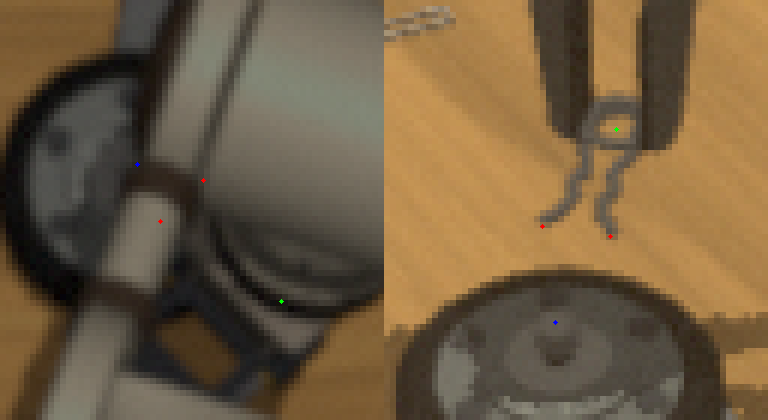

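The scene view shows the clip held square. Its tips at (543,222) and (610,236) match the predicted red dots, and the stub's groove shows as a dark spot at (557,345). The top view is blocked. I'll lower it to groove height.

Emit:
servo_tool:
  deltas:
    - [[-0.8,0,0.001,0.012,0,0,0],[-0.8,0,0,0.012,0,0,0],[-0.8,0,0,0.008,0,0,0],[-0.8,0,0,0.0047,0,0,0],[-0.8,0,0,0,0,0,0],[-0.8,0,0,0,0,0,0]]

```text
time_s: 12.22
tool_pos: [0.497, -0.0563, 0.0951]
tcp_rot: [0.931, 0.366, -0.0, -0.0]
force: [0.4, -0.1, -0.1]
opening: 0.256
gripper_force: 49.9
```

Emit:
servo_tool:
  deltas:
    - [[-0.8,0.006,0,0.0005,0,0,0],[-0.8,0.006,0,0,0,0,0],[-0.8,0.006,0,0,0,0,0],[-0.8,0.006,0,0,0,0,0],[-0.8,0.006,0,0,0,0,0],[-0.8,0.004,0,0,0,0,0],[-0.8,0,0,0,0,0,0],[-0.8,0,0,0,0,0,0]]

```text
time_s: 12.88
tool_pos: [0.5219, -0.0332, 0.0943]
tcp_rot: [0.931, 0.366, -0.0, -0.0]
force: [-0.9, 1.3, -1.0]
opening: 0.248
gripper_force: 49.9
```

Emit:
servo_tool:
  deltas:
    - [[-0.8,0.002,0,0,0,0,0],[-0.8,0.002,0,0,0,0,0],[-0.8,0.002,0,0,0,0,0],[-0.8,0.001,0,0,0,0,0],[-0.8,0.001,0,0,0,0,0],[-0.8,0,0,0,0,0,0]]

```text
time_s: 13.38
tool_pos: [0.5255, -0.0294, 0.0938]
tcp_rot: [0.931, 0.366, -0.003, -0.0]
force: [-8.7, -4.8, 2.9]
opening: 0.254
gripper_force: 49.9
```

Emit:
servo_tool:
  deltas:
    - [[-0.8,0.001,0,0,0,0,0],[-0.8,0.001,0,0,0,0,0],[-0.8,0,0,0,0,0,0]]

```text
time_s: 13.63
tool_pos: [0.5262, -0.0287, 0.0938]
tcp_rot: [0.931, 0.366, -0.004, 0.0]
force: [-11.3, -6.4, 4.5]
opening: 0.256
gripper_force: 49.9
```

```bash
python3 - <<'E'
from h import *
im,d=r.snapshot("scene")
x,y=(int(k) for k in proj("scene",[[.55,-.005,.1]])[0])
cv2.imwrite("pics/g3.png",cv2.resize(im[y-30:y+30,x-35:x+35],None,fx=9,fy=9,interpolation=2)[:,:,::-1])
E
```

```text
(no output)
```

View pics/g3.png

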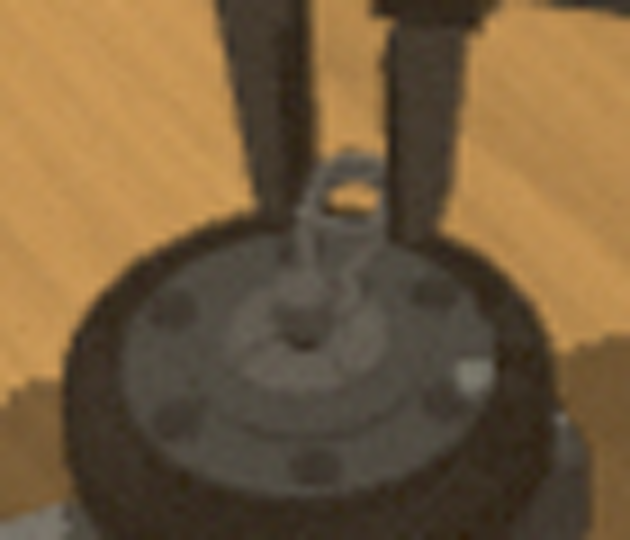

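The picture shows the legs straddling the stub head at (305,310), below the head, with the clip lying flat. I'll keep pushing gently.

Emit:
servo_tool:
  deltas:
    - [[-0.8,0.001,0,-0.0003,0,0,0],[-0.8,0.001,0,0,0,0,0],[-0.8,0,0,0,0,0,0]]

```text
time_s: 13.93
tool_pos: [0.5268, -0.028, 0.0938]
tcp_rot: [0.931, 0.366, -0.006, 0.0]
force: [-13.8, -9.4, 3.8]
opening: 0.255
gripper_force: 49.9
```

Emit:
servo_tool:
  deltas:
    - [[-0.8,0.001,0,0,0,0,0],[-0.8,0.001,0,0,0,0,0],[-0.8,0,0,0,0,0,0]]

```text
time_s: 14.18
tool_pos: [0.5273, -0.0276, 0.0938]
tcp_rot: [0.93, 0.366, -0.007, 0.001]
force: [-17.6, -13.2, 5.7]
opening: 0.252
gripper_force: 49.9
```

Emit:
servo_tool:
  deltas:
    - [[-0.8,0.0007,0,0,0,0,0],[-0.8,0.0005,0,0,0,0,0],[-0.8,0,0,0,0,0,0]]

```text
time_s: 14.43
tool_pos: [0.5278, -0.0271, 0.0937]
tcp_rot: [0.93, 0.366, -0.008, 0.001]
force: [-19.8, -15.1, 7.7]
opening: 0.252
gripper_force: 49.9
```

Emit:
servo_tool:
  deltas:
    - [[-0.8,0.0005,0,-0.0007,0,0,0],[-0.8,0.0003,0,0,0,0,0],[-0.8,0,0,0,0,0,0]]

```text
time_s: 14.68
tool_pos: [0.5289, -0.0259, 0.0941]
tcp_rot: [0.931, 0.366, -0.006, 0.0]
force: [-13.3, -9.2, 2.7]
opening: 0.249
gripper_force: 49.9
```

Emit:
servo_tool:
  deltas:
    - [[-0.8,0,0,0,0,0,0],[-0.8,0.0005,0,0,0,0,0],[-0.8,0,0,0,0,0,0]]

```text
time_s: 14.93
tool_pos: [0.5341, -0.0215, 0.0952]
tcp_rot: [0.931, 0.365, 0.001, -0.001]
force: [1.1, 6.0, -3.0]
opening: 0.255
gripper_force: 49.9
```

Emit:
servo_tool:
  deltas:
    - [[-0.8,0.0007,0,0.0007,0,0,0],[-0.8,0.0005,0,0,0,0,0],[-0.8,0,0,0,0,0,0],[-0.8,0,0,0,0,0,0]]

```text
time_s: 15.27
tool_pos: [0.5352, -0.021, 0.0949]
tcp_rot: [0.931, 0.366, 0.0, -0.0]
force: [0.3, 5.1, -0.4]
opening: 0.253
gripper_force: 49.9
```

Emit:
servo_tool:
  deltas:
    - [[-0.8,0.0007,-0.0005,0.0004,0,0,0],[-0.8,0.0005,0,0,0,0,0],[-0.8,0,0,0,0,0,0],[-0.8,0,0,0,0,0,0]]

```text
time_s: 15.6
tool_pos: [0.5354, -0.0206, 0.0944]
tcp_rot: [0.931, 0.366, -0.0, 0.0]
force: [-2.2, 3.3, 0.0]
opening: 0.25
gripper_force: 49.9
```

Emit:
servo_tool:
  deltas:
    - [[-0.8,0.0007,-0.0005,0.0002,0,0,0],[-0.8,0.0006,0,0,0,0,0],[-0.8,0,0,0,0,0,0],[-0.8,0,0,0,0,0,0]]

```text
time_s: 15.93
tool_pos: [0.5357, -0.0197, 0.0941]
tcp_rot: [0.931, 0.366, -0.001, 0.0]
force: [-4.0, -2.2, 0.2]
opening: 0.251
gripper_force: 49.9
```

Emit:
servo_tool:
  deltas:
    - [[-0.8,-0.0008,0,0,0,0,0],[-0.8,0,0,0,0,0,0],[0,0,0,0,0,0,0],[0,0,0,0,0,0,0],[0,0,0,0,0,0,0],[0,0,0,-0.005,0,0,0],[0,0,0,-0.02,0,0,0],[0,0,0,-0.03,0,0,0],[0,0,0,-0.03,0,0,0],[0,-0.03,0,-0.02,0,0,0],[0,-0.03,0,0,0,0,0],[0,-0.03,0,0,0,0,0],[0,-0.03,0,0,0,0,0],[0,-0.03,0,0,0,0,0],[0,0,0,0,0,0,0],[0,0,0,0,0,0,0]]

```text
time_s: 17.27
tool_pos: [0.4255, -0.1227, 0.1999]
tcp_rot: [0.931, 0.365, 0.001, 0.001]
force: [0.3, 0.2, -0.4]
opening: 0.499
gripper_force: 0.0
```

```bash
python3 - <<'E'
from h import *
o=[]
for c in ("top","scene"):
    im,d=r.snapshot(c)
    x,y=(int(k) for k in proj(c,[[.55,-.005,.1]])[0])
    a=np.ascontiguousarray(cv2.resize(im[y-26:y+26,x-26:x+26],None,fx=7.5,fy=7.5,interpolation=2)[:,:,::-1])
    f=np.array([.7325,.681,0]);S=np.array([.5612,.0038,.097])
    for X,col in ((S-.0355*f,(0,255,0)),(S+.025*f,(0,0,255))):
        u=(proj(c,[X])[0]-[x-26,y-26]+.5)*7.5; cv2.circle(a,tuple(int(k) for k in u),2,col,-1)
    o.append(a)
cv2.imwrite("pics/g4.png",np.hstack(o)); print(r.state()["time_s"])
E
```

```text
17.3667
```

View pics/g4.png

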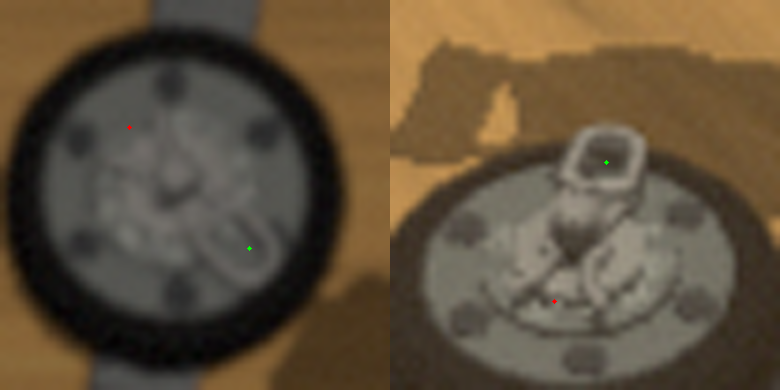

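The clip lies flat under the head. Its bow, at (249,248) in the top view and (606,160) in the scene view, is where the seat position predicts, and the tips stick out beyond the stub at about (535,298) and (600,300). The gripper is clear, so I'm handing in.

```bash
python3 -c "
from station import r
print(r.close_job())"
```

```text
the job is handed in; nothing more can be done
None
```

The near wheel is pressed fully home, the large grey clip is snapped on and seated flat on the washer, and the job was handed in at about 17 s with the gripper clear; the result of the judging was not shown.

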